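# Hold the spring lid of a board test box open at 40 degrees with the lifter

## Robot

A 6-joint arm with a two-finger parallel gripper is mounted at the origin on the work surface. World frame = base frame: x ahead of the robot, y to its left, z up, the work surface at z = 0. Lengths are in mm, angles in degrees, forces in N, time in s.
With the tool pointing down it reaches from about 350 to 850 mm from the base axis. Payload 8.1 kg.
Tool frame: the origin (TCP) lies midway between the tips of the shut fingers; the grasp point (between the pads) lies 19 mm behind it; x points along the fingers, z is the direction in which the jaws open and shut, and the axes are right-handed (so a half turn about x gives the same grasp; the last joint's range is limited). The gripper opens to 85 mm and grips with 20 to 120 N. Pads are 22 mm wide; open, the fingers measure 114 mm over their backs; the gripper's body (76 mm by 85 mm) begins 54 mm behind the grasp point. The pads swing forward as they close: fully open they stand 13 mm farther back than shut.
Start: joints at [-80.294, 7.471, 85.268, -0, 87.261, -4.893], TCP at [151.251, -580.628, 231.292] pointing down, gripper open.
Joint ranges: [-169.43, 169.43], [-51.17, 129.36], [1.28, 143.12], [-76.62, 256.62], [0, 156.53], [-152.29, 152.29]. Speed limits (degrees/s): [136.94, 136.94, 159.86, 180, 180, 180].

## Interface

Orientations are given as [roll, pitch, yaw] about the fixed x, y, z axes, in that order (R = Rz(yaw) Ry(pitch) Rx(roll)).
In Python, from bench import r gives the robot as it stands. The module is installed in compiled form; this text tells all that it offers.
- The arm moves only by the tool servo_tool, never from a script. Its argument "commands" is a list that holds one entry, the list of rows, each a list of 7 numbers: the closure in counts, from 0 (fully open) to 255 (shut), then the shift along the tool's x, y, z in cm, then the turn, a rotation vector about the tool's x, y, z in degrees. A call has 1 to 8 rows; each row is the pose to reach, as a shift and turn from the pose commanded when the call began, along the tool's axes at that moment; what a row does not reach only later rows make up. A row lasts 1/10 s, in which the tool goes at most 50 mm and 8.59 degrees, less where a joint would pass 70% of its speed; a pose out of reach is approached as far as the arm can. A call with a gripper value outside its range is refused whole. The fingers move at their own pace and stop on an object; "force" is the grip in N (left out, the last holds). Time passes only in rows, so rows that repeat a pose let the fingers close. It gives the time, the measured TCP pose, the force and the opening at its end, in the units of the state.
- r.sense(): the state, without advancing time (a new reading comes with each control period).
- r.snapshot(name): name is "scene" or "top" or "wrist"; returns (picture, depth): 384x512x3 uint8, red, green, blue; 384x512 float32, mm along the optical axis (not along the pixel's ray), 0 where there is no reading.
- r.calibration(name): a dict with "fx", "fy", "cx", "cy" (pixels), "dist" ([k1, k2, p1, p2, k3] as OpenCV has them; the pictures are not rectified), "pose" (4x4, takes a point from camera to world coordinates). Camera axes: x right, y down, z forward; pixel columns grow to the right and rows downward; lengths in mm; the calibration is good to about 2 mm. A picture is of the moment at which its call begins: read the wrist's pose just before it. calibration takes no time and is no camera call; for the wrist camera it gives the pose at the moment of the call.
- r.hand_in(): hands the job in, once; it reports no verdict.
The state is a dict: "time": time; "joint_pos": joint angles; "qd": joint speeds; "joint_efforts": joint torques, N m; "tool_pos": TCP position; "tcp_rot": TCP orientation; "ft_force": force on the tool from outside, world axes, zero at the start; "wrist_torque": the same for the moment, N m; "finger_gap": finger opening in mm.
Only numpy, scipy, OpenCV 4.12 (cv2) and the standard library are available. Lean on these libraries where they do the work, as an engineer would, in place of code of your own. Each camera call takes 0.05 s, during which the arm holds its last target.

## Task

Draw the yellow-handled lifter up out of its well in the tool holder, slide its round foot under the orange fork at the front of the test box's spring-closed lid, and lift the lid to 40 degrees open (level with the red mark on the gauge; five degrees either way is fine). The job finishes while the robot is still holding: keep the lifter in the gripper and the lid resting on the lifter's foot, steady at that angle, with nothing let go. Let only the lifter touch the lid, never the gripper or arm, keep the arm off the test box as well, and leave the other tools and everything else on the bench where they are.

Things in the scene. Friction and masses are not known exactly. Their poses are not given: they have to be found in the camera images.
- lifter_handle (a point): Centre of the grip of the lifter, a loose upright rod (about 90 g), standing foot down in one of the holder's three wells (which one varies). Its handle is round, yellow, 18 mm thick, 75 mm long, from 75 to 150 mm above the rod's bottom; this point is on the axis, 112.5 mm above the bottom. z points from foot to handle; turn about z does not matter.
- lifter_foot (a point): Centre of the top face of the lifter's foot, a flat steel disc 34 mm in diameter and 5 mm thick at the bottom of the rod. It is on the rod's axis, 5 mm above the bottom end, 107.5 mm below lifter_handle. Between foot and handle is a steel shaft 8 mm thick. z points up along the rod.
- lifter: The lifter as a whole; origin at the centre of the bottom of its foot, z along the rod towards the handle.
- holder: Grey tool holder fixed to the bench (place and yaw vary): three round upright wells in a row along its x at -70, 0, +70 mm, 52 mm outside and 44 mm inside diameter, rims 75 mm and floors 6 mm above the bench. Origin on the bench under the middle well, z up. Tools in it reach at most 156 mm above the bench; fingers closing across the row (its y) have room.
- test_box: Aluminium test box fixed to the bench (place and yaw vary), 150 (x) x 200 (y) x 65 mm high, with a hinged lid on top and a circuit board inside. Origin on the bench under its centre, z up. Its front, with the lid's fork, faces its -x; the hinge is at the top of its rear (+x). White arc gauges beside the lid, both sides, have a red mark at 40 degrees, black at 20 and 60.
- fork (a point): Middle of the fork's slot, level with the underside of the prongs, 180 mm from the hinge line, 65 mm above the bench when shut; turns with the lid. Two orange prongs, 4 mm thick, 15 wide, stick out forward from the front edge (at 150 mm) in the lid's plane to 200 mm from the hinge line. The slot between is 16 mm wide, open in front, so the shaft can enter from the front, foot below the prongs.
- hinge_line (a point): Middle of the lid's hinge line, 65 mm above the bench at the rear of the box, 75 mm behind its centre; the line runs along the box's y axis. Axes as the box's.
- lid (a joint): Opening angle of the lid, rad: 0 shut, grows as the fork rises, stop at 1.4; 40 degrees is 0.698. Spring and weight always pull it shut: lifting at the fork takes 1 to 3 N, and it drops when let go. The fork moves up and towards the hinge on an arc of 180 mm radius; a level foot touches the sloping prongs with its edge on the hinge side.
- brush_mid (a point): A brush standing in another well of the holder, wooden handle 30 mm thick, bristles up, 129 mm long; point 60 mm above its bottom. Leave it alone.
- driver_mid (a point): A driver standing blade up in another well, blue handle 30 mm thick, 132 mm long; point 60 mm above its bottom. Leave it alone.
- pump_bottle: Teal bottle with a steel top, 60 mm in diameter, 94 mm high; origin under its centre. Leave it alone.
- squeeze_bottle: White bottle with a pointed top, 60 mm in diameter, 165 mm high; origin under its centre. Leave it alone.
- wipes_tub: White tub with a red cap, 96 mm in diameter, 170 mm high; origin under its centre. Leave it alone.
- screw_tray: Black divided tray 90 x 130 x 22 mm; origin under its centre. Leave it alone.
- spare_board: Loose green circuit board 90 x 120 mm, about 10 mm high; origin under its centre. Leave it alone.
Not all that is in view belongs to the job. What is shaped like the lifter but green is not meant.

How it is judged (in metres and radians):
On the way, in this order (a step that is already met when the one before it is completed fails the run):
1. the lifter is drawn out of the holder in the gripper, its foot above the wells (height (world z) of lifter_foot above 0.085 m and contact force between the fingers and lifter above 1 N and contact force between lifter and holder below 0.1 N), for 0.1 s.
2. the lifter, held in the gripper, carries the lid up off its seat (contact force between lifter and lid above 0.3 N and contact force between the fingers and lifter above 1 N and value of joint lid above 0.15 rad), for 0.2 s.
At the end, for the whole second after the job is handed in: Ends holding: lifter in the gripper, foot over 90 mm above the bench, within 45 mm of the fork point, carrying the lid (over 0.3 N) at 0.60 to 0.80 rad, lid under 0.1 rad/s, lifter under 0.03 m/s and off the holder; neither gripper nor arm touches the lid (contact force between lifter and lid above 0.3 N and contact force between the fingers and lifter above 1 N and value of joint lid between 0.6 and 0.796 rad and velocity of joint lid between -0.1 and 0.1 rad/s and linear speed of lifter below 0.03 m/s and height (world z) of lifter above 0.09 m and distance between lifter_foot and fork below 0.045 m and contact force between lifter and holder below 0.1 N and contact force between each of the arm, the fingers and lid below 0.1 N); the arm keeps its last pose, push and grip.
It fails at once if the gripper or arm presses on the lid or the test box (contact force between any of the fingers, the arm and lid above 1 N or contact force between any of the fingers, the arm and test_box above 1 N).
It fails at once if another tool or bystander is moved by more than 25 mm (distance of any of brush_mid, driver_mid, pump_bottle, squeeze_bottle, wipes_tub, screw_tray, spare_board from where it was at the start of the episode above 0.025 m).
It also fails if it takes over 51 s, if anything falls off the work surface, if the arm or the gripper's body presses on something with over 40 N, if the wrist force passes 120 N, or if a joint passes its speed limit or range.

## Working session

There is one attempt and no reset: what is moved stays moved. The work goes in short steps, Python scripts to look and compute and a tool call to move; the robot and the scene stay as the last step left them, time stands still between calls to the robot, and variables do not carry over. Pictures are saved under pics/ and viewed, and the job is handed in when it is done.

Besides the shell and the picture viewer there is one more tool, called by a JSON object that holds its "method" and its "body", one argument or row to a line. servo_tool: Moves the arm, as the interface text tells. Its arguments: {"type":"object","properties":{"commands":{"type":"array","items":{"type":"array","items":{"type":"array","items":{"type":"number"}}}},"force":{"type":"number"}},"required":["commands"]}

```bash
mkdir -p pics
python3 - <<'E'
from bench import r
import cv2,numpy as np,pickle
print(r.sense())
d={}
for n in("scene","top","wrist"):
    c=r.calibration(n);p,z=r.snapshot(n);d[n]=(p,z,c)
    cv2.imwrite(f"pics/{n}0.png",p[:,:,::-1]);print(n,c)
pickle.dump(d,open("d0.pkl","wb"))
E
```

```text
{'time': 0.0, 'joint_pos': array([-8.02951132e+01,  7.51364228e+00,  8.53288628e+01, -2.28715150e-03,
        8.72629492e+01, -4.89194608e+00]), 'qd': array([-0.01433077,  0.02556067,  0.0614422 , -0.04043428, -0.06005611,
        0.03496396]), 'joint_efforts': array([ 2.04078016e-03, -5.69387484e+01, -5.00555098e+01,  3.49155005e-05,
        1.44855177e-02, -2.43737702e-05]), 'tool_pos': array([ 151.13465911, -580.08144502,  230.26371906]), 'tcp_rot': array([176.34899385,  89.89452092, 100.94593808]), 'ft_force': array([0.67706513, 0.3166277 , 0.04928096]), 'wrist_torque': array([-0.00504014, -0.00594013, -0.04475205]), 'finger_gap': 85.05418501205283}
scene {'fx': 447.76386128815534, 'fy': 447.76386128815534, 'cx': 258.57265846581157, 'cy': 187.9991829362827, 'dist': array([0.02180068, 0.        , 0.        , 0.        , 0.        ]), 'pose': array([[-4.16970136e-01,  7.40328069e-01, -5.27304708e-01,
         1.27184202e+03],
       [ 9.08902306e-01,  3.43260200e-01, -2.36789006e-01,
         3.23785746e+02],
       [ 5.70117179e-03, -5.78002409e-01, -8.16015142e-01,
         1.184
[... 479 characters left out ...]
36023e-02, -1.11426699e-01, -9.93686393e-01,
         1.45786877e+03],
       [ 0.00000000e+00,  0.00000000e+00,  0.00000000e+00,
         1.00000000e+00]])}
wrist {'fx': 272.37796953910504, 'fy': 272.37796953910504, 'cx': 257.66944750681046, 'cy': 195.43364202414654, 'dist': array([-0.06461995,  0.        ,  0.        ,  0.        ,  0.        ]), 'pose': array([[ 2.52266333e-01, -9.21047685e-01, -2.96703320e-01,
         2.26456941e+02],
       [-9.67656079e-01, -2.40699826e-01, -7.55334748e-02,
        -5.60231323e+02],
       [-1.84650543e-03,  3.06161324e-01, -9.51977854e-01,
         3.72121340e+02],
       [ 0.00000000e+00,  0.00000000e+00,  0.00000000e+00,
         1.00000000e+00]])}
```

View pics/scene0.png

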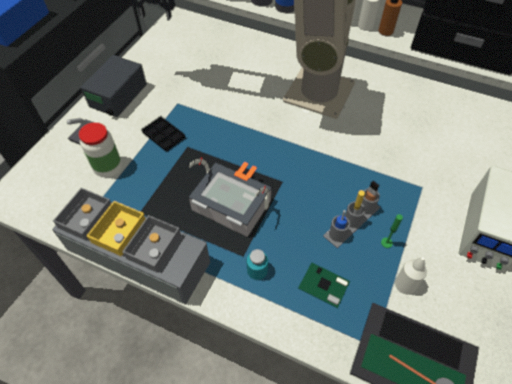

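View pics/top0.png

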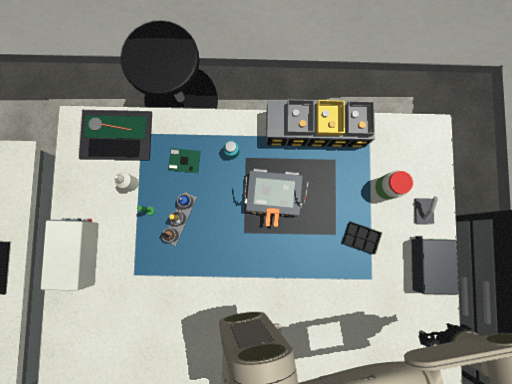

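View pics/wrist0.png

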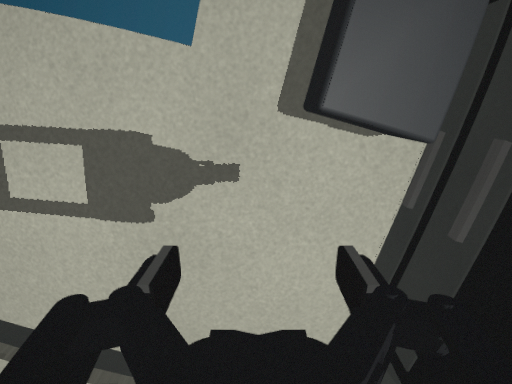

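The scene shows two lifter-shaped things. The yellow-topped one stands in the holder's middle well (top ~(173,217), scene ~(359,200)). The green one stands alone on the bench (top ~(146,211), scene ~(393,232)). Yellow in a holder well fits the description. I'll confirm it with a crop and measure.

```bash
cat > h.py <<'E'
import cv2,numpy as np
def ray(c,u,v):
    K=np.array([[c['fx'],0,c['cx']],[0,c['fy'],c['cy']],[0,0,1]])
    q=cv2.undistortPoints(np.array([[[u,v]]],float),K,c['dist'])[0,0]
    return c['pose'][:3,:3]@np.array([q[0],q[1],1]),c['pose'][:3,3]
def onz(c,u,v,z):
    d,o=ray(c,u,v);return o+d*(z-o[2])/d[2]
def cloud(c,z):
    H,W=z.shape
    K=np.array([[c['fx'],0,c['cx']],[0,c['fy'],c['cy']],[0,0,1]])
    uv=np.stack(np.meshgrid(np.arange(W),np.arange(H)),-1).reshape(-1,1,2).astype(float)
    q=cv2.undistortPoints(uv,K,c['dist']).reshape(H,W,2)
    P=np.concatenate([q*z[...,None],z[...,None]],-1)
    return P@c['pose'][:3,:3].T+c['pose'][:3,3]
def two(c1,p1,c2,p2):
    d1,o1=ray(c1,*p1);d2,o2=ray(c2,*p2);d1/=np.linalg.norm(d1);d2/=np.linalg.norm(d2)
    s=np.linalg.lstsq(np.stack([d1,-d2],1),o2-o1,rcond=None)[0]
    a,b=o1+s[0]*d1,o2+s[1]*d2
    return (a+b)/2,np.linalg.norm(a-b)
E
python3 - <<'E'
import pickle,cv2,numpy as np
from h import *
d=pickle.load(open('d0.pkl','rb'))
def crop(n,u0,v0,w,h,s):
    return cv2.resize(d[n][0][v0:v0+h,u0:u0+w,::-1],(w*s,h*s),interpolation=cv2.INTER_CUBIC)
cv2.imwrite('pics/c1.png',np.hstack([crop('top',130,180,80,80,5),crop('scene',315,170,100,100,4)]))
cv2.imwrite('pics/c2.png',np.hstack([crop('top',225,155,100,100,4),crop('scene',180,145,100,100,4)]))
for n in('top','scene'):
    p,z,c=d[n];P=cloud(c,z);hsv=cv2.cvtColor(p,cv2.COLOR_RGB2HSV)
    for nm,lo,hi,zl in(('yellow',(20,120,90),(35,255,255),(60,200)),('orange',(3,170,120),(17,255,255),(40,100))):
        m=cv2.inRange(hsv,lo,hi)
        k,l,st,ce=cv2.connectedComponentsWithStats(m)
        for i in range(1,k):
            if st[i,4]>4:
                Q=P[l==i];print(n,nm,st[i],ce[i].round(1),Q.mean(0).round(0),Q.min(0).round(0),Q.max(0).round(0))
E
```

```text
top yellow [317 100  28  36 900] [330.6 117.5] [ 876. -273.  136.] [ 437. -319.  114.] [ 934.   13. 1458.]
top yellow [300 121   5   4  17] [302.1 122.6] [ 854. -168.  135.] [ 849. -176.  130.] [ 861. -160.  142.]
top yellow [360 122   5   5  21] [362. 124.] [ 854. -389.  136.] [ 844. -397.  132.] [ 861. -381.  144.]
top yellow [273 140   9   2  15] [277.2 140.4] [797. -80.  90.] [795. -95.  80.] [799. -64.  97.]
top yellow [294 140   9   2  18] [298.  140.5] [ 798. -159.   93.] [ 795. -173.   85.] [ 800. -143.  101.]
top yellow [315 141   9   2  12] [319.8 141.2] [ 797. -241.   92.] [ 795. -255.   80.] [ 799. -223.  101.]
top yellow [336 141  10   2  18] [340.1 141.6] [ 798. -318.   91.] [ 795. -337.   83.] [ 800. -301.   97.]
top yellow [357 141  10   3  18] [360.6 142. ] [ 797. -396.   92.] [ 795. -416.   76.] [ 800. -383.  103.]
top yellow [272 144   9   1   9] [276. 144.] [796. -79.  38.] [796. -95.  34.] [797. -64.  40.]
top yellow [292 144   9   2  17] [296.2 144.5] [ 797. -159.   34.] [ 795. -175.   24.] [ 799. -141.   45.]
top yellow [313 145   8   1   8] [316.5 145. ] [ 795. -238.   40.] [ 795. -252.   38.] [ 796. -224.   42.]
top yellow [333 145   8   2  10] [337.1 145.2] [ 797. -320.   35.] [ 796. -334.   25.] [ 798. -303.   42.]
top yellow [353 146   8   1   8] [356.5 146. ] [ 796. -397.   34.] [ 795. -410.   30.] [ 797. -384.   39.]
top yellow [169 214   9   6  41] [172.8 216.8] [500. 291. 134.] [491. 283.  51.] [514. 317. 160.]
scene yellow [354 191  11  18  99] [359.2 198.9] [505. 293. 130.] [378. 285.   4.] [513. 301. 161.]
scene yellow [  87  202   58   54 1645] [115.3 227. ] [ 875. -274.  141.] [ 742. -417.   -4.] [1272.  324. 1185.]
scene orange [387   0  15   7  46] [393.6   3.1] [-456.  134.  142.] [-485.  104.  138.] [-435.  159.  147.]
scene orange [235 163  21  17 168] [244.5 172. ] [523. -61.  82.] [ 458. -113.    1.] [1272.  324. 1185.]
```

View pics/c1.png

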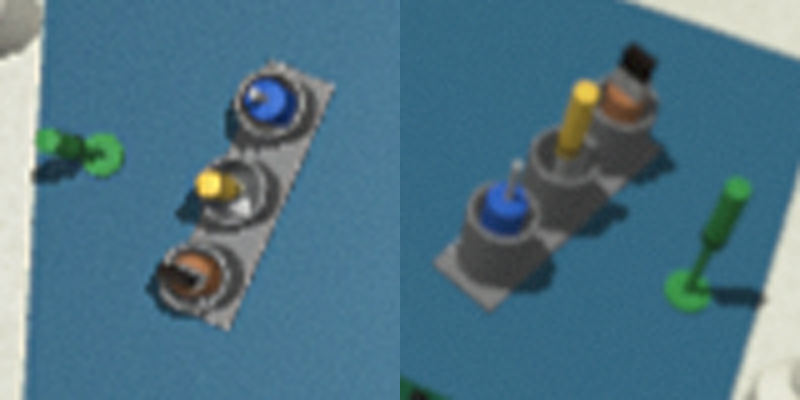

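View pics/c2.png

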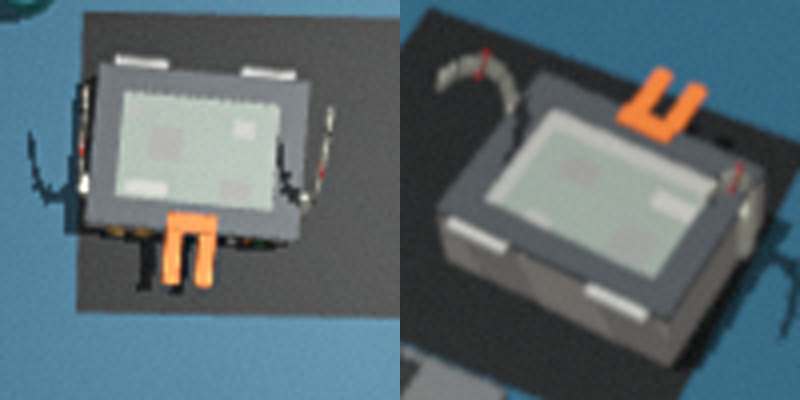

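Run:
```python
import pickle,cv2,numpy as np
from h import *
d=pickle.load(open('d0.pkl','rb'))
ct,cs=d['top'][2],d['scene'][2]
print('handle top',two(ct,(171.4,216.4),cs,(361.1,192.6)), onz(ct,171.4,216.4,156),onz(cs,361.1,192.6,156))
for nm,x,y in(('driver',273,107),('mid',240,193),('brush',192,284)):
    print('rim',nm,onz(ct,130+(x+.5)/5-.5,180+(y+.5)/5-.5,75))
print('green',onz(ct,130+103/5-.5,180+155/5-.5,5), onz(ct,130+48/5,180+141/5,150))
p,z,c=d['top'];P=cloud(c,z);hsv=cv2.cvtColor(p,cv2.COLOR_RGB2HSV)
m=cv2.inRange(hsv,(5,100,120),(19,255,255))[195:235,255:290]
print(hsv[220,266:280])
ys,xs=np.nonzero(m);ys+=195;xs+=255
print(len(xs),xs.min(),xs.max(),ys.min(),ys.max())
for v in range(ys.min(),ys.max()+1):
    print(v,sorted(xs[ys==v]),P[v,xs[ys==v]].mean(0).round())
def T(x,y): return (225+(x+.5)/4-.5,155+(y+.5)/4-.5)
for nm,q in dict(tipL=(170,286),tipR=(206,288),cFL=(85,222),cFR=(297,240),cRL=(99,64),cRR=(310,83)).items():
    print(nm,onz(ct,*T(*q),69))
def S(x,y): return (180+(x-400+.5)/4-.5,145+(y+.5)/4-.5)
for nm,q in dict(tipL=(697,85),tipR=(660,71),baseR=(617,112),baseL=(665,140),cRR=(438,210),cRL=(667,313),cFR=(540,75),cFL=(765,172)).items():
    print(nm,onz(cs,*S(*q),69))
```

```text
handle top (array([500.10010714, 291.72781925, 154.94974166]), np.float64(0.43156204661666686)) [500.10969992 291.29230828 156.        ] [500.79497686 291.96174767 156.        ]
rim driver [562.34238237 263.33312441  75.        ]
rim mid [497.76494886 285.31395878  75.        ]
rim brush [429.9718011  317.99652735  75.        ]
green [528.85032248 407.65528197   5.        ] [527.12477592 405.61669799 150.        ]
[[ 16 155 255]
 [ 14 156 255]
 [ 15 151 255]
 [ 16 144 255]
 [ 11 152  92]
 [110 120  32]
 [ 99  40  83]
 [  5  68 109]
 [ 11 171 233]
 [ 14 156 255]
 [ 15 150 255]
 [ 14 156 255]
 [  9 120 123]
 [ 95  38  74]]
186 265 278 208 226
208 [np.int64(267), np.int64(268), np.int64(269), np.int64(270), np.int64(271), np.int64(272), np.int64(273)] [542. -58.  71.]
209 [np.int64(267), np.int64(268), np.int64(269), np.int64(270), np.int64(271), np.int64(272), np.int64(273), np.int64(274), np.int64(275), np.int64(276), np.int64(277), np.int64(278)] [539. -67.  75.]
210 [np.int64(267), np.int64(268), np.int64(269), np.int64(270), np.int64(271), np.int64(272), np.int64(273), np.int64(274
[... 2703 characters left out ...]
(275), np.int64(276), np.int64(277)] [476. -79.  70.]
tipL [474.68656224 -47.91773844  69.        ]
tipR [473.43158634 -81.53835107  69.        ]
cFL [532.97523975  32.55179843  69.        ]
cFR [ 519.78290657 -166.35168622   69.        ]
cRL [683.14945289  22.38294357  69.        ]
cRR [ 668.92796251 -178.0028834    69.        ]
tipL [479.1367224  -49.23192139  69.        ]
tipR [478.71315535 -81.8972148   69.        ]
baseR [529.78398947 -94.64746192  69.        ]
baseL [538.520059  -48.8594244  69.       ]
cRR [ 669.19948228 -175.32252239   69.        ]
cRL [678.07971452  19.56324084  69.        ]
cFR [ 522.47386621 -166.47965343   69.        ]
cFL [533.7642919   33.54606479  69.        ]
```

```bash
cat >> h.py <<'E'
from scipy.spatial.transform import Rotation as Ro
def Rs(s): return Ro.from_euler('xyz',s['tcp_rot'],degrees=True).as_matrix()
def Rt(yaw): # tool down, jaw axis z at yaw deg
    x=np.array([0,0,-1.]);z=np.array([np.cos(np.radians(yaw)),np.sin(np.radians(yaw)),0]);return np.stack([x,np.cross(z,x),z],1)
def rel(s,pos,yaw):
    R=Rs(s);sh=R.T@(np.array(pos,float)-s['tool_pos'])/10
    y=min((yaw,yaw+180,yaw-180),key=lambda a:np.linalg.norm(Ro.from_matrix(R.T@Rt(a)).as_rotvec()))
    return np.r_[sh,Ro.from_matrix(R.T@Rt(y)).as_rotvec(degrees=True)].round(2)
E
python3 - <<'E'
from bench import r
from h import *
s=r.sense();R=Rs(s);print(R.round(3))
for p,y in(([400,-330,300],67),([480,-30,300],67),([500,292,300],67)): print(rel(s,p,y), np.degrees(np.arctan2(p[1],p[0])))
import pickle
ct=pickle.load(open('d0.pkl','rb'))['top'][2]
print(onz(ct,271.6,220,69))
E
```

```text
[[-0.     0.968  0.252]
 [ 0.001  0.252 -0.968]
 [-1.     0.    -0.001]]
[-6.920e+00  3.039e+01 -1.795e+01  3.760e+01 -8.000e-02  2.000e-02] -39.52263127117112
[-6.880e+00  4.569e+01 -4.496e+01  3.760e+01 -8.000e-02  2.000e-02] -3.576334374997351
[-6.830e+00  5.574e+01 -7.562e+01  3.760e+01 -8.000e-02  2.000e-02] 30.284928349402225
[497.80849823 -64.32410621  69.        ]
```

Run:
```python
from bench import r
from h import *
s=r.sense()
for p in([240,-500,260],[330,-410,290],[400,-300,300]): print(rel(s,p,-75))
```

```text
[-2.940e+00  1.062e+01 -5.530e+00 -4.000e-01 -9.000e-02 -1.000e-02]
[-5.930e+00  2.160e+01 -1.197e+01 -4.000e-01 -9.000e-02 -1.000e-02]
[-6.920e+00  3.114e+01 -2.085e+01 -4.000e-01 -9.000e-02 -1.000e-02]
```

{"method": "servo_tool", "body": {
  "commands": [
    [[0, -1.5, 4, -2, -7, 0, 0], [0, -3, 8, -4, -15, 0, 0], [0, -4, 12.5, -6.5, -23, 0, 0], [0, -5, 17, -9.5, -31, 0, 0], [0, -6, 21, -12, -39, 0, 0], [0, -7, 25, -15, -47, 0, 0], [0, -7, 28, -18, -54, 0, 0], [0, -7, 31, -21, -60, 0, 0]]
  ]
}}

```text
time: 0.95
tool_pos: [399.5, -297.2, 301.7]
tcp_rot: [-3.9, 89.9, -19.0]
ft_force: [-0.0, -0.7, -0.5]
finger_gap: 85.6
```

Run:
```python
from bench import r
from h import *
s=r.sense();print(s['tool_pos'],s['joint_pos'].round(1),s['time'])
for p,y in(([450,-150,300],10),([490,50,300],40),([500,200,300],67)): print(rel(s,p,y))
```

```text
[ 399.46959141 -297.23906285  301.73044974] [-42.6  -9.6  94.9   0.   94.7 -27.5] 0.95
[ 1.700e-01  1.553e+01  1.050e+00 -2.508e+01  5.000e-02  1.000e-02]
[ 1.700e-01  3.588e+01 -2.900e-01 -5.508e+01  4.000e-02  3.000e-02]
[ 1.700e-01  5.063e+01 -3.230e+00 -8.208e+01  4.000e-02  4.000e-02]
```

{"method": "servo_tool", "body": {
  "commands": [
    [[0, 0, 4.5, 0.3, -7, 0, 0], [0, 0, 9, 0.6, -14, 0, 0], [0, 0, 13.5, 0.9, -21, 0, 0], [0, 0, 18, 1, -28, 0, 0], [0, 0, 22.5, 0.8, -35, 0, 0], [0, 0, 27, 0.5, -42, 0, 0], [0, 0, 31.5, 0.2, -49, 0, 0], [0, 0, 36, -0.3, -55, 0, 0]]
  ]
}}

```text
time: 1.75
tool_pos: [491.0, 50.5, 301.1]
tcp_rot: [-176.7, 90.0, -136.8]
ft_force: [0.6, -0.2, -0.2]
finger_gap: 85.1
```

Run:
```python
from bench import r
from h import *
s=r.sense();print(s['tool_pos'],s['joint_pos'].round(1),s['time'])
for p,y in(([495,150,260],50),([498,220,250],67)): print(rel(s,p,y))
```

```text
[490.98405009  50.46041656 301.10008957] [ -0.1 -10.2  95.5  -0.   94.8 -40. ] 1.75
[ 4.110e+00  7.380e+00  6.690e+00 -1.012e+01 -1.000e-02 -0.000e+00]
[  5.11  12.56  11.41 -27.12  -0.    -0.  ]
```

{"method": "servo_tool", "body": {
  "commands": [
    [[0, 1, 3, 2.5, -7, 0, 0], [0, 2, 6.5, 6, -14, 0, 0], [0, 2, 10, 9, -21, 0, 0], [0, 2, 13.5, 12.5, -27, 0, 0], [0, 2, 13.5, 12.5, -27, 0, 0], [0, 2, 13.5, 12.5, -27, 0, 0]]
  ]
}}

```text
time: 2.35
tool_pos: [500.7, 233.3, 280.6]
tcp_rot: [143.7, 89.9, -149.6]
ft_force: [-0.6, -1.3, 0.4]
finger_gap: 85.7
```

Run:
```python
from bench import r
from h import *
import pickle
s=r.sense();print(s['tool_pos'],s['joint_pos'].round(1),s['time'])
c=r.calibration('wrist');p,z=r.snapshot('wrist')
pickle.dump((p,z,c,s),open('d1.pkl','wb'))
cv2.imwrite('pics/w1.png',cv2.resize(p[:,:,::-1],(768,576)))
for h in(156,75): 
  q=c['pose'][:3,:3].T@(np.array([500,291.5,h])-c['pose'][:3,3]);print(q[0]/q[2]*c['fx']+c['cx'],q[1]/q[2]*c['fy']+c['cy'])
```

```text
[500.74626891 233.33205729 280.55114963] [ 19.7  -0.7  88.7  -0.   92.1 -47. ] 2.35
311.20187478011377 166.72420750324903
299.3933394996741 153.71438247852467
```

View pics/w1.png

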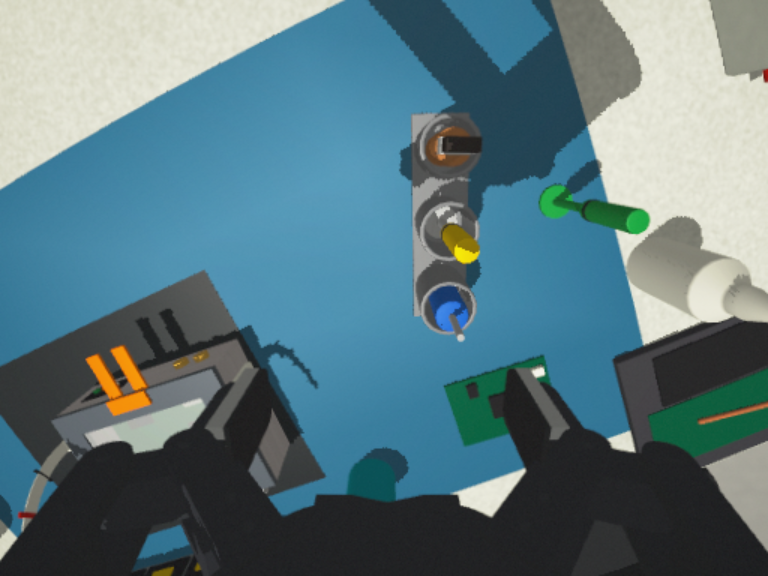

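Run:
```python
from h import *
import pickle
p,z,c,s=pickle.load(open('d1.pkl','rb'))
print(onz(c,467/1.5-.17,251/1.5-.17,156),onz(c,449/1.5,233/1.5,75))
for q in((94,357),(121,350),(109,404),(147,392)):print(onz(c,q[0]/1.5,q[1]/1.5,69))
for q in([500,291.5,200],[500,291.5,104]): print(rel(s,q,67.4))
```

```text
[500.38359445 291.5026131  156.        ] [501.83214584 290.89701837  75.        ]
[478.48226276 -74.48621482  69.        ]
[483.05218189 -43.22036555  69.        ]
[529.4569755 -92.7568437  69.       ]
[532.98792484 -45.47614532  69.        ]
[ 8.05  2.36  5.32 -0.68 -0.07 -0.05]
[17.65  2.35  5.34 -0.68 -0.07 -0.05]
```

{"method": "servo_tool", "body": {
  "commands": [
    [[0, 2, 1.2, 2.7, 0, 0, 0], [0, 4, 2.4, 5.3, -0.7, 0, 0], [0, 7, 2.4, 5.3, -0.7, 0, 0], [0, 11, 2.4, 5.3, -0.7, 0, 0], [0, 14.5, 2.4, 5.3, -0.7, 0, 0], [0, 17.5, 2.4, 5.3, -0.7, 0, 0], [0, 17.5, 2.4, 5.3, -0.7, 0, 0], [0, 17.5, 2.4, 5.3, -0.7, 0, 0]]
  ],
  "force": 80
}}

```text
time: 3.2
tool_pos: [500.5, 289.2, 106.8]
tcp_rot: [150.5, 89.9, -142.3]
ft_force: [-0.7, -0.4, 1.7]
finger_gap: 85.7
```

Run:
```python
from bench import r
from h import *
s=r.sense();print(s['tool_pos'],rel(s,[500.3,291.5,104],67.4))
p,z=r.snapshot('wrist')
cv2.imwrite('pics/w2.png',cv2.resize(p[:,:,::-1],(768,576)))
```

```text
[500.54065173 289.18853723 106.75029434] [ 0.27  0.11  0.2  -0.22 -0.04 -0.03]
```

View pics/w2.png

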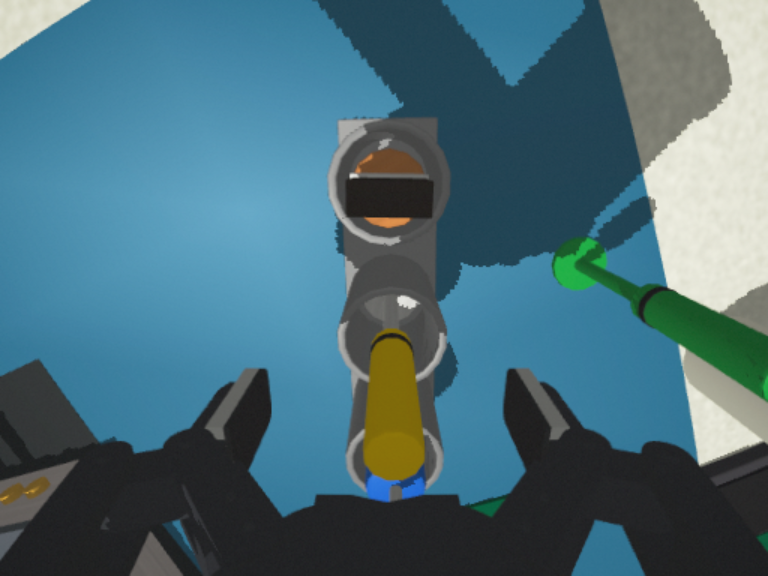

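The yellow handle (390,400) is between the open fingers, so I'll close.

{"method": "servo_tool", "body": {
  "commands": [
    [[0, 0.2, 0.1, 0.2, 0, 0, 0], [255, 0.2, 0.1, 0.2, 0, 0, 0], [255, 0.2, 0.1, 0.2, 0, 0, 0], [255, 0.2, 0.1, 0.2, 0, 0, 0], [255, 0.2, 0.1, 0.2, 0, 0, 0], [255, 0.2, 0.1, 0.2, 0, 0, 0], [255, 0.2, 0.1, 0.2, 0, 0, 0], [255, 0.2, 0.1, 0.2, 0, 0, 0]]
  ],
  "force": 80
}}

```text
time: 4.05
tool_pos: [500.3, 292.7, 104.6]
tcp_rot: [-60.7, 90.0, 6.6]
ft_force: [-0.7, -0.5, 3.0]
finger_gap: 16.4
```

{"method": "servo_tool", "body": {
  "commands": [
    [[255, -1, 0, 0, 0, 0, 0], [255, -3, 0, 0, 0, 0, 0], [255, -5.5, 0, 0, 0, 0, 0], [255, -8, 0, 0, 0, 0, 0], [255, -10.5, 0, 0, 0, 0, 0], [255, -12, 0, 0, 0, 0, 0], [255, -12, 0, 0, 0, 0, 0], [255, -12, 0, 0, 0, 0, 0]]
  ]
}}

```text
time: 4.85
tool_pos: [500.0, 292.6, 223.6]
tcp_rot: [134.4, 90.0, -158.3]
ft_force: [0.5, -0.0, -1.8]
finger_gap: 16.2
```

Run:
```python
from bench import r
from h import *
import pickle
s=r.sense();print(s)
c=r.calibration('wrist');p,z=r.snapshot('wrist')
pickle.dump((p,z,c,s),open('d2.pkl','wb'))
cv2.imwrite('pics/w3.png',cv2.resize(p[:,:,::-1],(768,576)))
p,z=r.snapshot('scene')
cv2.imwrite('pics/s3.png',cv2.resize(p[100:300,150:450,::-1],(768,512)))
for q,y in(([490,200,225],40),([425,-50,225],-4)): print(rel(s,q,y))
```

```text
{'time': 4.85, 'joint_pos': array([ 2.52668369e+01,  4.51205808e+00,  8.92330950e+01,  1.83349234e-03,
        8.62843527e+01, -4.20309275e+01]), 'qd': array([-0.03657703,  0.95100267,  1.44509956, -0.00435883, -0.07308609,
        0.01324087]), 'joint_efforts': array([ 1.92460598e-02, -5.67395926e+01, -5.25173092e+01,  1.24931186e-03,
        3.37583420e-02,  3.23646884e-05]), 'tool_pos': array([499.97860298, 292.61424502, 223.64030666]), 'tcp_rot': array([ 134.42084575,   89.97043761, -158.28150913]), 'ft_force': array([ 0.51893547, -0.02524992, -1.81796002]), 'wrist_torque': array([-0.02666027,  0.02125979, -0.00909381]), 'finger_gap': 16.238741061743976}
[-1.30e-01 -2.65e+00 -8.93e+00  2.73e+01 -3.00e-02 -2.00e-02]
[-1.30e-01 -6.31e+00 -3.45e+01  7.13e+01 -3.00e-02 -1.00e-02]
```

View pics/w3.png

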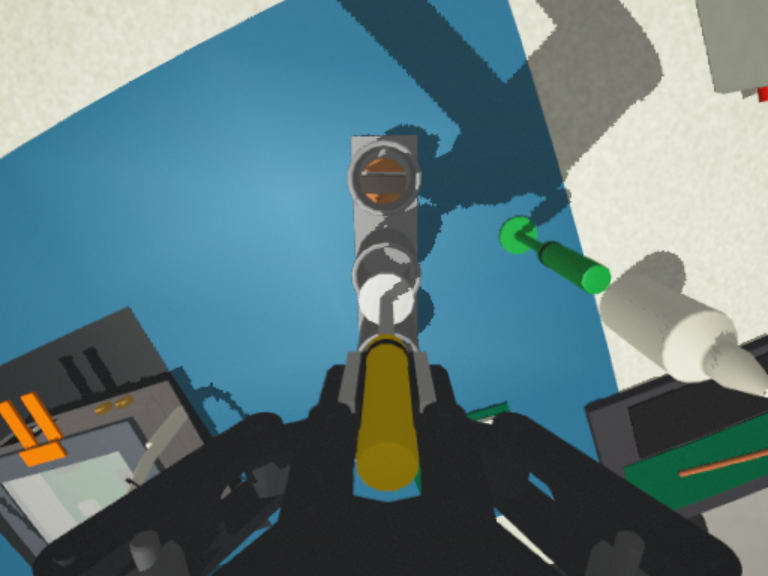

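View pics/s3.png

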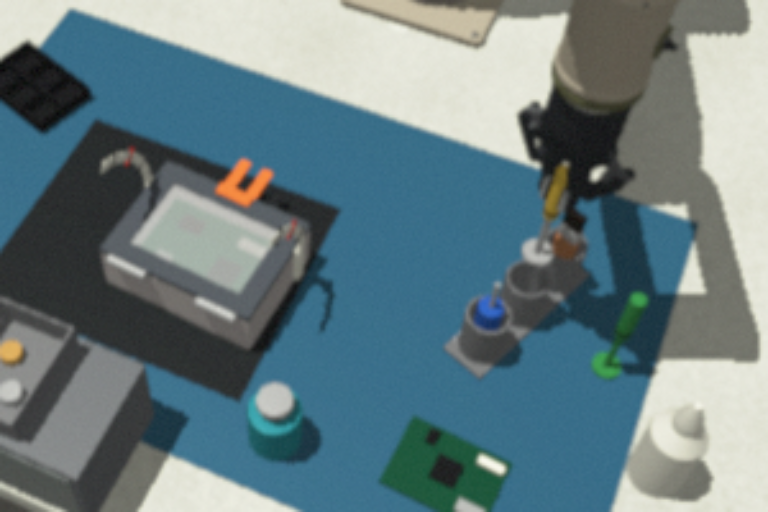

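The yellow lifter is drawn out and upright; its foot disc shows at (386,298) in the wrist view. Next I'll carry it to the front of the box.

Run:
```python
from bench import r
from h import *
import pickle
p,z,c,s=pickle.load(open('d2.pkl','rb'))
f=onz(c,386/1.5-.17,298/1.5-.17,130);print('foot',f,'tcp',s['tool_pos'])
s=r.sense()
for q in([470,150,215],[425,-60,205]): print(rel(s,q,86.2))
```

```text
foot [499.25049076 292.52502377 130.        ] tcp [499.97860298 292.61424502 223.64030666]
[  0.76  -2.79 -14.26 -18.9   -0.11  -0.13]
[  1.79  -6.74 -35.36 -18.9   -0.11  -0.13]
```

{"method": "servo_tool", "body": {
  "commands": [
    [[255, 0, 0, -2.5, 0, 0, 0], [255, 0, -0.5, -6.5, -2, 0, 0], [255, 0, -1.5, -11, -5, 0, 0], [255, 0.3, -2.5, -15.5, -8, 0, 0], [255, 0.6, -3.5, -20, -11, 0, 0], [255, 1, -4.5, -24.5, -14, 0, 0], [255, 1.4, -5.5, -29, -17, 0, 0], [255, 1.8, -6.7, -33, -19, 0, 0]]
  ]
}}

```text
time: 5.75
tool_pos: [433.0, -39.2, 204.7]
tcp_rot: [85.4, 89.9, 171.9]
ft_force: [1.2, -0.5, -2.0]
finger_gap: 16.2
```

Run:
```python
from bench import r
from h import *
s=r.sense();print(s['time'],s['tool_pos'],s['joint_pos'].round(1),s['finger_gap'],rel(s,[425,-60,180],86.2))
```

```text
5.75 [432.9964137  -39.22131325 204.66619663] [-11.9 -18.2 112.1  -0.   86.2 -98.3] 16.21036829022595 [ 2.47  0.66 -2.12  0.21  0.01 -0.12]
```

{"method": "servo_tool", "body": {
  "commands": [
    [[255, 1, 0.3, -1, 0, 0, 0], [255, 2.4, 0.7, -2.1, 0, 0, 0], [255, 2.4, 0.7, -2.1, 0, 0, 0], [255, 2.4, 0.7, -2.1, 0, 0, 0]]
  ],
  "force": 110
}}

```text
time: 6.15
tool_pos: [425.7, -57.1, 181.2]
tcp_rot: [65.1, 89.9, 151.4]
ft_force: [-0.7, 1.3, -1.1]
finger_gap: 16.1
```

Run:
```python
from bench import r
from h import *
import pickle
s=r.sense();print(s['time'],s['tool_pos'],s['ft_force'],s['wrist_torque'],s['finger_gap'])
c=r.calibration('wrist');p,z=r.snapshot('wrist')
cs=r.calibration('scene');ps,zs=r.snapshot('scene')
pickle.dump((p,z,c,s,ps,zs,cs),open('d3.pkl','wb'))
cv2.imwrite('pics/w4.png',cv2.resize(p[:,:,::-1],(768,576)))
cv2.imwrite('pics/s4.png',cv2.resize(ps[130:250,170:320,::-1],(750,600),interpolation=cv2.INTER_CUBIC))
```

```text
6.15 [425.71336112 -57.11879733 181.24976183] [-0.6508039   1.26004457 -1.06418638] [ 0.06401643 -0.00302747 -0.01612618] 16.06504233994415
```

View pics/w4.png

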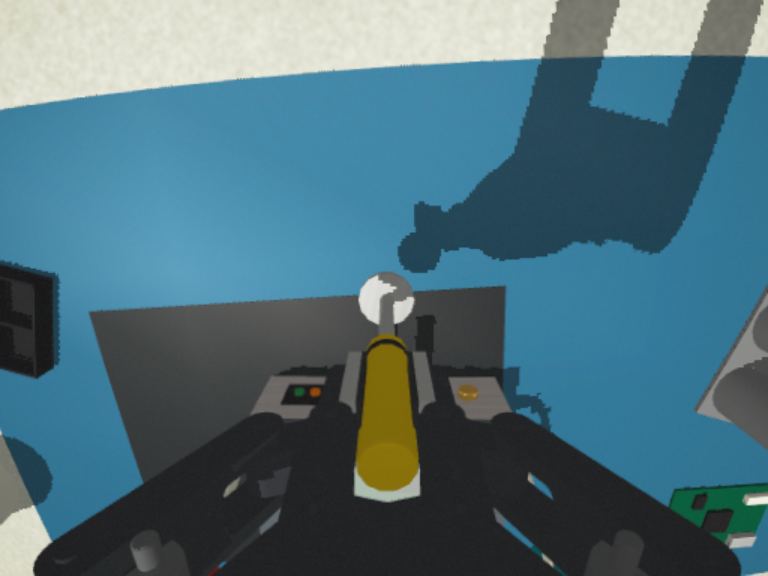

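View pics/s4.png

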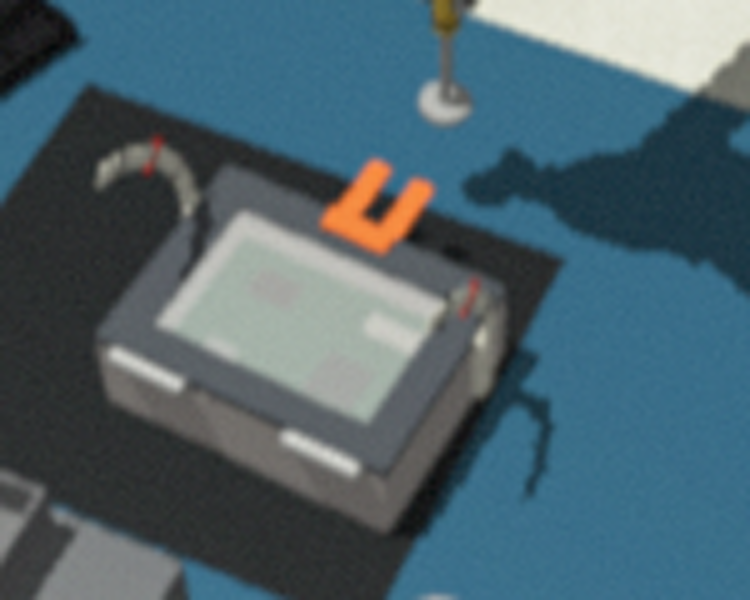

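Run:
```python
from h import *
import pickle
p,z,c,s,ps,zs,cs=pickle.load(open('d3.pkl','rb'))
big=cv2.resize(ps,None,fx=4,fy=4,interpolation=cv2.INTER_CUBIC)
m=cv2.inRange(cv2.cvtColor(big,cv2.COLOR_RGB2HSV),(3,140,120),(22,255,255))
m[:, :4*225]=0;m[:,4*262:]=0;m[:4*155]=0;m[4*185:]=0
ct=max(cv2.findContours(m,cv2.RETR_EXTERNAL,cv2.CHAIN_APPROX_NONE)[0],key=cv2.contourArea)
yaw=np.radians(-3.8);X=np.array([np.cos(yaw),np.sin(yaw)]);Y=np.array([-X[1],X[0]])
ys,xs=np.nonzero(m)
W=np.array([onz(cs,(x+.5)/4-.5,(y+.5)/4-.5,69)[:2] for x,y in zip(xs,ys)])
a=W@X;b=W@Y
print('area',len(W))
print('X range',a.min(),a.max(),'Y range',b.min(),b.max())
for lo in np.arange(np.floor(a.min()),a.max(),5):
    k=(a>=lo)&(a<lo+5);bb=np.sort(b[k])
    if len(bb)==0: continue
    g=np.diff(bb);i=g.argmax();print(lo,bb[0].round(1),bb[-1].round(1),(bb[i].round(1),bb[i+1].round(1)) if g[i]>4 else '')
f=onz(cs,170+444.5/5-.5,130+102.5/5-.5,87.6);print('foot',f,f[:2]@X,f[:2]@Y,'tcp',s['tool_pos'][:2]@X,s['tool_pos'][:2]@Y)
```

```text
area 3068
X range 481.46656425010195 543.450195399426 Y range -59.17588706343316 -5.629717062182699
481.0 -52.3 -8.7 (np.float64(-40.0), np.float64(-21.3))
486.0 -53.1 -7.9 (np.float64(-39.0), np.float64(-21.9))
491.0 -53.0 -7.8 (np.float64(-38.6), np.float64(-22.2))
496.0 -53.0 -6.8 (np.float64(-38.0), np.float64(-23.1))
501.0 -54.7 -5.8 (np.float64(-36.4), np.float64(-24.6))
506.0 -55.8 -5.8 (np.float64(-36.4), np.float64(-24.7))
511.0 -56.1 -5.7 (np.float64(-36.5), np.float64(-24.9))
516.0 -56.5 -5.6 (np.float64(-35.8), np.float64(-25.2))
521.0 -59.2 -5.8 
526.0 -58.9 -6.9 
531.0 -57.8 -9.5 
536.0 -57.2 -9.9 
541.0 -54.7 -11.9 
foot [427.90911622 -57.10371795  87.6       ] 430.7528305775713 -28.61896746852946 tcp 428.5629022794622 -28.77953495021659
```

```bash
cat >> h.py <<'E'
Xb=np.array([np.cos(np.radians(-3.8)),np.sin(np.radians(-3.8))]);Yb=np.array([-Xb[1],Xb[0]])
def bx(X,Y,z): return np.r_[X*Xb+Y*Yb,z]
E
python3 - <<'E'
from bench import r
from h import *
s=r.sense();print(s['time'],s['tool_pos'],s['tool_pos'][:2]@Xb,s['tool_pos'][:2]@Yb,rel(s,bx(430,-31,140.6),86.2))
E
```

```text
6.25 [426.62145918 -57.04359046 182.4694104 ] 429.46401960362476 -28.64431022457304 [ 4.19 -0.05 -0.24  0.18  0.02  0.01]
```

{"method": "servo_tool", "body": {
  "commands": [
    [[255, 1, 0, 0, 0, 0, 0], [255, 2.5, 0, -0.1, 0, 0, 0], [255, 4, 0, -0.2, 0, 0, 0], [255, 4, 0, -0.2, 0, 0, 0], [255, 4, 0, -0.2, 0, 0, 0], [255, 4, 0, -0.2, 0, 0, 0]]
  ]
}}

```text
time: 6.85
tool_pos: [426.7, -60.0, 143.1]
tcp_rot: [-98.3, 89.9, -11.9]
ft_force: [-0.1, 0.3, -0.6]
finger_gap: 16.2
```

Run:
```python
from bench import r
from h import *
s=r.sense();print(s['time'],s['tool_pos'],s['tool_pos'][:2]@Xb,s['tool_pos'][:2]@Yb,s['ft_force'])
ps,zs=r.snapshot('scene')
cv2.imwrite('pics/s5.png',cv2.resize(ps[130:250,170:320,::-1],(750,600),interpolation=cv2.INTER_CUBIC))
```

```text
6.85 [426.74319972 -59.97379103 143.14045844] 429.77968831431207 -31.56000043872675 [-0.13830215  0.28810082 -0.64249491]
```

View pics/s5.png

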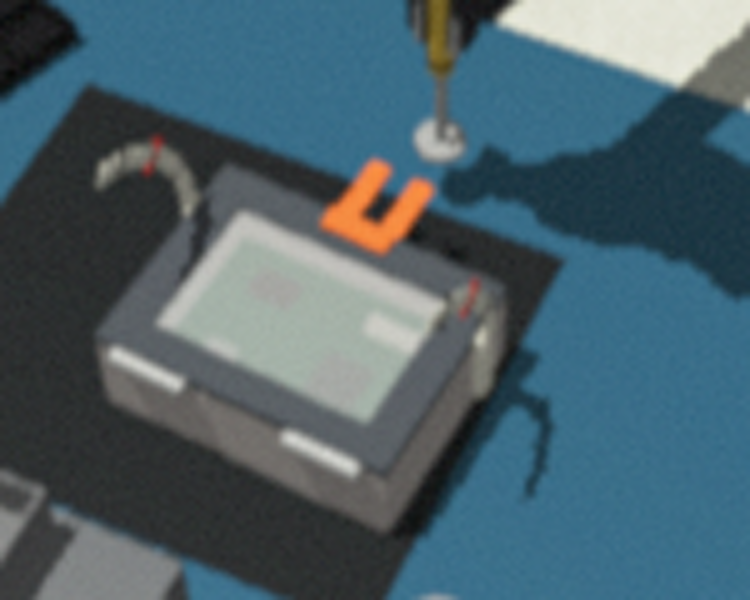

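{"method": "servo_tool", "body": {
  "commands": [
    [[255, 0, -1.5, 0, 0, 0, 0], [255, 0, -3, 0, 0, 0, 0], [255, 0, -4.2, 0, 0, 0, 0], [255, 0, -4.2, 0, 0, 0, 0], [255, 0, -4.2, 0, 0, 0, 0]]
  ]
}}

```text
time: 7.4
tool_pos: [468.1, -62.8, 142.6]
tcp_rot: [-98.0, 90.0, -11.6]
ft_force: [-0.0, 0.5, -0.7]
finger_gap: 15.8
```

Run:
```python
from bench import r
from h import *
s=r.sense();print(s['time'],s['tool_pos'],s['tool_pos'][:2]@Xb,s['tool_pos'][:2]@Yb,s['ft_force'])
ps,zs=r.snapshot('scene');pt,_=r.snapshot('top')
cv2.imwrite('pics/s6.png',cv2.resize(ps[145:195,220:280,::-1],(720,600),interpolation=cv2.INTER_CUBIC))
cv2.imwrite('pics/t6.png',cv2.resize(pt[190:250,240:300,::-1],(600,600),interpolation=cv2.INTER_CUBIC))
c=r.calibration('scene')
print(onz(c,170+440.5/5-.5,130+140.5/5-.5,49.5))
```

```text
7.4 [468.10927244 -62.78694541 142.64501828] 471.241255126663 -31.62547902558019 [-0.02081369  0.49327171 -0.743931  ]
[429.08419981 -59.21136132  49.5       ]
```

View pics/s6.png

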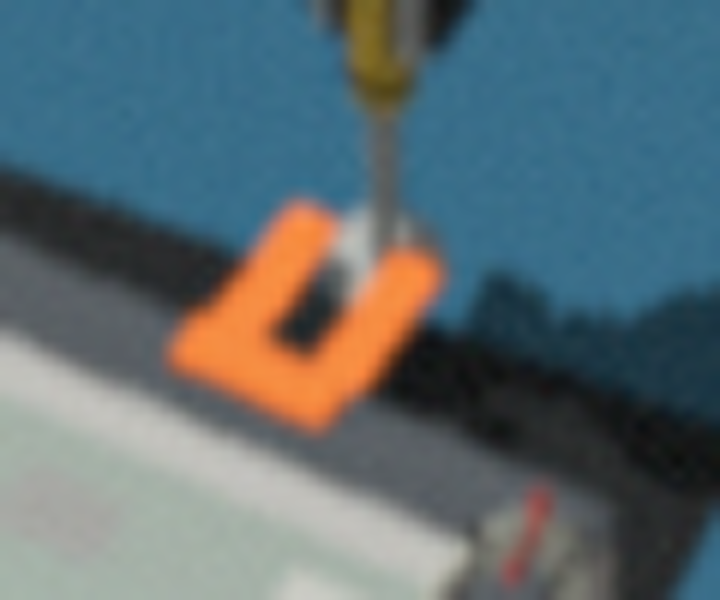

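View pics/t6.png

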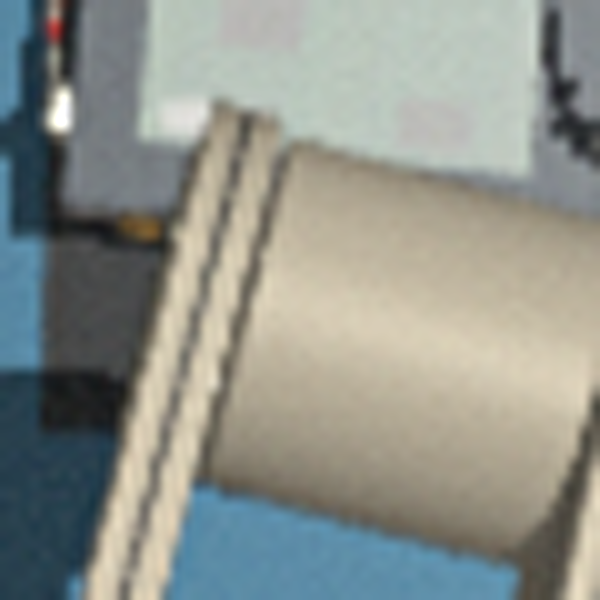

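Run:
```python
from bench import r
from h import *
c=r.calibration('scene')
K=np.array([[c['fx'],0,c['cx']],[0,c['fy'],c['cy']],[0,0,1]])
M=np.linalg.inv(c['pose'])
for q in([468.1,-62.8,49],[468.1,-62.8,69],[468.1,-62.8,119],bx(480,-31,69),bx(500,-31,69),bx(530,-31,69),bx(480,-23,69),bx(480,-39,69),bx(530,-23,69),bx(530,-39,69)):
    u=cv2.projectPoints(np.array([q],float),cv2.Rodrigues(M[:3,:3])[0],M[:3,3],K,c['dist'])[0][0,0]
    print(np.round(q),((u-[220,145]+.5)*12-.5).round())
```

```text
[468. -63.  49.] [384. 256.]
[468. -63.  69.] [383. 209.]
[468. -63. 119.] [382.  88.]
[477. -63.  69.] [369. 233.]
[497. -64.  69.] [332. 285.]
[527. -66.  69.] [276. 366.]
[477. -55.  69.] [396. 244.]
[476. -71.  69.] [343. 222.]
[527. -58.  69.] [303. 377.]
[526. -74.  69.] [249. 354.]
```

{"method": "servo_tool", "body": {
  "commands": [
    [[255, 0, 0, 0.1, 0, 0, 0], [255, 0, -1, 0.1, 0, 0, 0], [255, 0, -2, 0.1, 0, 0, 0], [255, 0, -2.8, 0.1, 0, 0, 0], [255, 0, -2.8, 0.1, 0, 0, 0], [255, 0, -2.8, 0.1, 0, 0, 0]]
  ]
}}

```text
time: 8.1
tool_pos: [496.1, -63.6, 142.0]
tcp_rot: [82.2, 90.0, 168.5]
ft_force: [0.1, 0.2, -0.9]
finger_gap: 15.6
```

Run:
```python
from bench import r
from h import *
s=r.sense();print(s['time'],s['tool_pos'],s['tool_pos'][:2]@Xb,s['tool_pos'][:2]@Yb,s['ft_force'],s['wrist_torque'])
ps,zs=r.snapshot('scene')
cv2.imwrite('pics/s7.png',cv2.resize(ps[145:195,220:280,::-1],(720,600),interpolation=cv2.INTER_CUBIC))
```

```text
8.1 [496.11338828 -63.5805526  141.99922705] 499.23639847185274 -30.561399458326864 [ 0.12549629  0.17830298 -0.937013  ] [ 0.01951958 -0.02985461 -0.03503172]
```

View pics/s7.png

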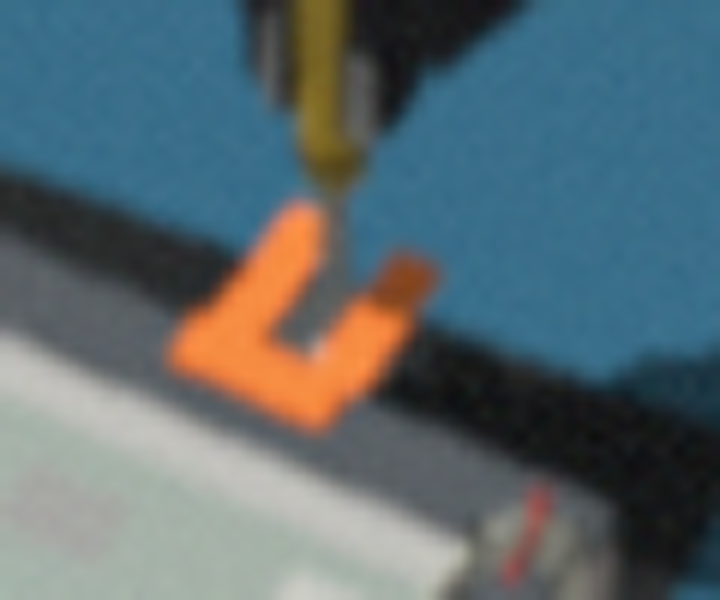

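The shaft is in the slot at (335,250) and the foot is under the prongs, with no contact force. Next I'll raise it.

{"method": "servo_tool", "body": {
  "commands": [
    [[255, -0.8, 0, 0, 0, 0, 0], [255, -1.6, 0, 0, 0, 0, 0], [255, -2.4, -0.1, 0, 0, 0, 0], [255, -3.2, -0.2, 0, 0, 0, 0], [255, -4, -0.3, 0, 0, 0, 0], [255, -4.5, -0.4, 0, 0, 0, 0], [255, -4.5, -0.4, 0, 0, 0, 0], [255, -4.5, -0.4, 0, 0, 0, 0]]
  ]
}}

```text
time: 8.95
tool_pos: [500.2, -64.0, 187.3]
tcp_rot: [-113.0, 90.0, -26.7]
ft_force: [0.2, -0.3, -2.8]
finger_gap: 15.3
```

Run:
```python
from bench import r
from h import *
s=r.sense();print(s['time'],s['tool_pos'],s['tool_pos'][:2]@Xb,s['tool_pos'][:2]@Yb,s['ft_force'],s['wrist_torque'])
ps,zs=r.snapshot('scene')
cv2.imwrite('pics/s8.png',cv2.resize(ps[130:230,170:290,::-1],(720,600),interpolation=cv2.INTER_CUBIC))
```

```text
8.95 [500.22424    -63.95376333 187.28499499] 503.36294648679194 -30.6613474917596 [ 0.2071945  -0.31611895 -2.8111698 ] [-0.12387511  0.01299108  0.04061824]
```

View pics/s8.png

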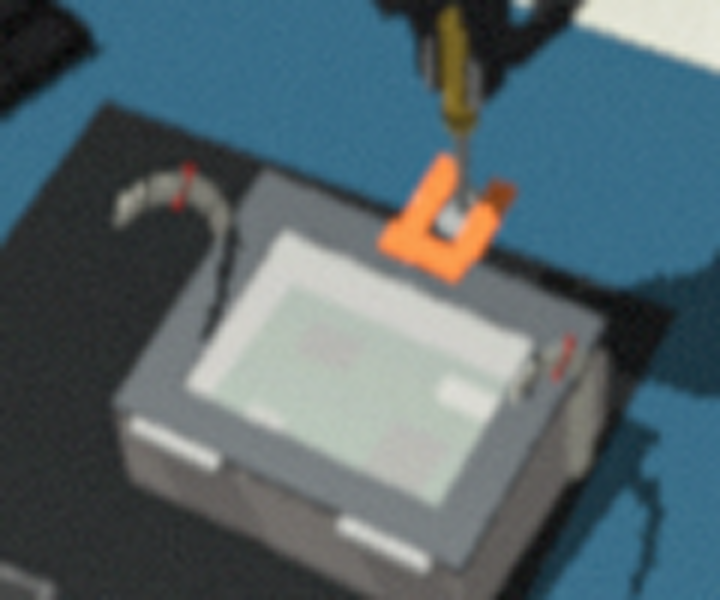

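The lid is rising on the foot with about 2 N of load. I'll continue along the arc.

{"method": "servo_tool", "body": {
  "commands": [
    [[255, -0.6, -0.1, 0, 0, 0, 0], [255, -1.4, -0.4, 0, 0, 0, 0], [255, -2.2, -0.65, 0, 0, 0, 0], [255, -3, -0.95, 0, 0, 0, 0], [255, -4, -1.35, 0, 0, 0, 0], [255, -4, -1.35, 0, 0, 0, 0], [255, -4, -1.35, 0, 0, 0, 0]]
  ]
}}

```text
time: 9.7
tool_pos: [513.9, -64.9, 227.7]
tcp_rot: [-107.1, 89.9, -20.8]
ft_force: [-0.8, -1.1, -1.6]
finger_gap: 15.6
```

```bash
cat > m.py <<'E'
from bench import r
from h import *
import sys
s=r.sense();X=s['tool_pos'][:2]@Xb;H=s['tool_pos'][2]-93.6
print(s['time'],s['tool_pos'],X,s['tool_pos'][:2]@Yb,s['ft_force'],s['wrist_torque'],'theta est',np.degrees(np.arctan2(H-65,680-X-15)))
ps,zs=r.snapshot('scene');c=r.calibration('scene')
cv2.imwrite(sys.argv[1],cv2.resize(ps[120:220,170:290,::-1],(720,600),interpolation=cv2.INTER_CUBIC))
# lid plane from scene depth
P=cloud(c,zs).reshape(-1,3);a=P[:,:2]@Xb;b=P[:,:2]@Yb+31
for lo,hi in((60,95),(-95,-60)):
    best=None
    k=(b>lo)&(b<hi)&(a>540)&(a<676)&(P[:,2]>66)&(P[:,2]<250)&(P[:,2]-65>(680-a)*.1)
    if k.sum()>20:
        q=np.polyfit(680-a[k],P[k,2],1);print('plane deg',np.degrees(np.arctan(q[0])),q[1],k.sum(),'median',np.median(np.degrees(np.arctan2(P[k,2]-69,680-a[k]))))
E
python3 m.py pics/s9.png
```

```text
9.7 [513.94615437 -64.89241378 227.69906748] 517.1169008182255 -30.688529509901866 [-0.78369315 -1.07684276 -1.56332905] [-0.2352154   0.14965535  0.00271223] theta est 25.04455209025936
plane deg 25.31057571914818 73.85827452033982 522 median 28.44463219781113
plane deg 25.234520884065738 73.70105020015876 524 median 28.29642065979165
```

View pics/s9.png

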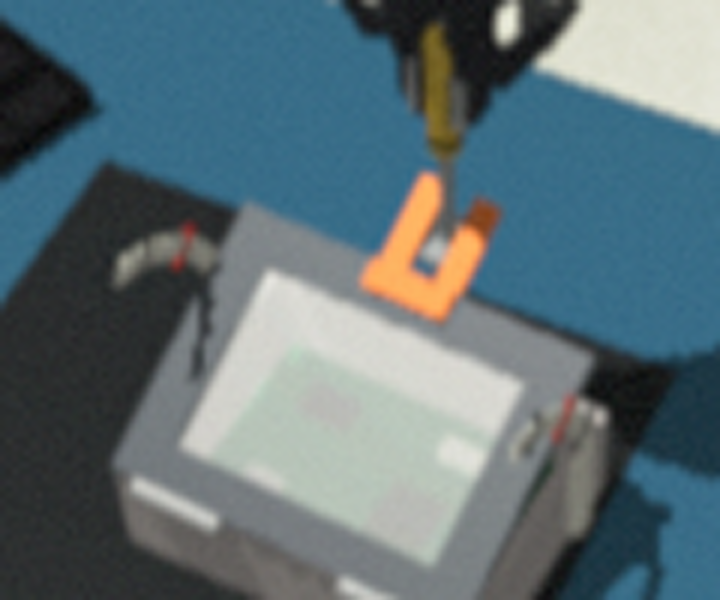

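{"method": "servo_tool", "body": {
  "commands": [
    [[255, -0.5, -0.25, 0, 0, 0, 0], [255, -1.2, -0.7, 0, 0, 0, 0], [255, -1.8, -1.1, 0, 0, 0, 0], [255, -2.4, -1.55, 0, 0, 0, 0], [255, -2.9, -2, 0, 0, 0, 0], [255, -3.4, -2.5, 0, 0, 0, 0], [255, -3.4, -2.5, 0, 0, 0, 0], [255, -3.4, -2.5, 0, 0, 0, 0]]
  ]
}}

```text
time: 10.55
tool_pos: [538.7, -66.4, 261.2]
tcp_rot: [-91.2, 90.0, -4.9]
ft_force: [-1.1, -0.2, -3.0]
finger_gap: 15.5
```

```bash
python3 m.py pics/s10.png
```

```text
10.55 [538.73294415 -66.37559154 261.21947883] 541.9474920341034 -30.525729219353934 [-1.06072376 -0.17860168 -3.04657405] [-0.24217295  0.23054493 -0.02217383] theta est 39.82637268336365
plane deg 39.56847199447989 75.8965788286339 539 median 43.35159951759524
plane deg 39.702838391568555 75.2447159840359 513 median 42.99396889321468
```

View pics/s10.png

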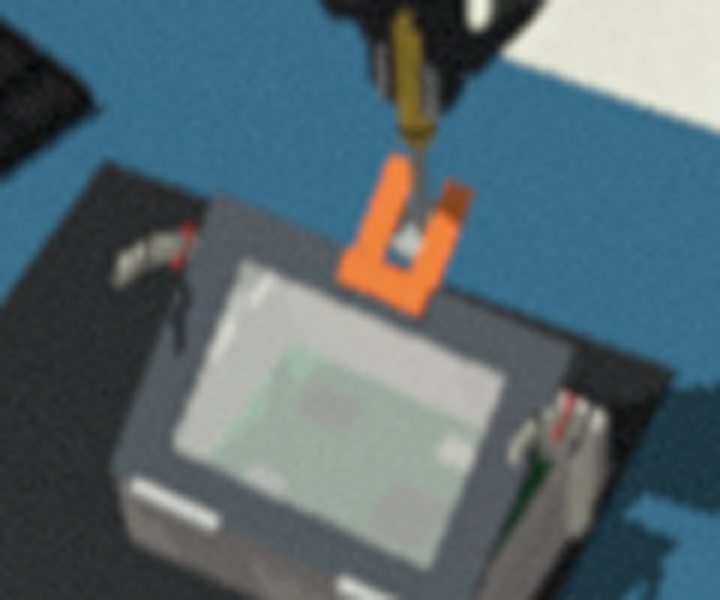

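The lid is at 39.6–39.8°, level with the red mark at (188,240). I'll let it settle, check again and hand in.

{"method": "servo_tool", "body": {
  "commands": [
    [[255, 0, 0, 0, 0, 0, 0], [255, 0, 0, 0, 0, 0, 0], [255, 0, 0, 0, 0, 0, 0], [255, 0, 0, 0, 0, 0, 0], [255, 0, 0, 0, 0, 0, 0], [255, 0, 0, 0, 0, 0, 0]]
  ]
}}

```text
time: 11.2
tool_pos: [538.5, -66.3, 261.3]
tcp_rot: [36.8, 90.0, 123.1]
ft_force: [-0.4, 0.2, -3.2]
finger_gap: 15.7
```

```bash
python3 m.py pics/s11.png; python3 -c "
from bench import r
s=r.sense();print(s['qd'],s['finger_gap'],s['tool_pos']);print(r.hand_in())"
```

```text
11.2 [538.46021971 -66.32477151 261.28459548] 541.6719991398517 -30.49309542805696 [-0.36472939  0.23304067 -3.15494284] [-0.13649998  0.09239067 -0.03146553] theta est 39.78123226227653
plane deg 39.403961912321364 76.32198640213693 535 median 43.377989622955894
plane deg 39.572786790321274 75.5039934202545 518 median 43.068310299176574
[0.0429986  0.06863977 0.00269622 0.00082149 0.05960617 0.00977395] 15.567839598784756 [538.4700154 -66.3544012 261.2966015]
the job is handed in; nothing more can be done
None
```

I drew the yellow lifter out of the middle well and slid its foot under the fork with the shaft in the slot. I then raised the lid along its arc, and handed the job in at about 11 s with the lifter still gripped and holding the lid up.

- **Lid angle:** the last checks put it at 39.8° from the tool pose and 39.4–39.6° from a plane fit to the scene depth, level with the red mark. A cruder per-point median from the same depth points read about 43°. It depends on an assumed hinge height, so I trusted the plane fit; both values are within ±5°.
- **Load and grip:** about 3.2 N pressed down on the tool, including the lifter's own weight. The finger opening read 15.6 mm on the 18 mm handle, the arm was still, and the grip was set to 110 N.
- **Contacts:** the pictures showed only the lifter at the fork and no gripper or arm near the lid or box. I did not re-measure the other tools and bystanders after the move. No verdict was reported at hand-in.

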